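# Crack the sealed tool dry-box and hold it ajar

## Robot

A 6-joint arm with a two-finger parallel gripper is mounted at the origin on the work surface. World frame = base frame: x ahead of the robot, y to its left, z up, the work surface at z = 0. Lengths are in m, angles in rad, forces in N, time in s.
With the tool pointing down it reaches from about 0.225 to 0.875 m from the base axis. Payload 3.4 kg.
Tool frame: the origin (TCP) lies midway between the tips of the shut fingers; the grasp point (between the pads) lies 19 mm behind it (bot.grip_point_offset is the distance from the TCP to the grasp point, in m); z points along the fingers, y is the line along which they close (so a half turn about z gives the same grasp; the last joint's range is limited). The gripper opens to 85 mm and grips with 20 to 120 N. Pads are 22 mm wide; open, the fingers measure 114 mm over their backs; the gripper's body (76 mm by 85 mm) begins 54 mm behind the grasp point. The pads swing forward as they close: fully open they stand 13 mm farther back than shut.
Start: joints at [1.12, 0.276, 1.505, -0, 1.361, -0.121], TCP at [0.186, 0.544, 0.231] pointing down, gripper open.
Joint ranges: [-2.89, 2.89], [-0.75, 2.08], [0.22, 2.7], [-1.18, 4.32], [0.11, 2.71], [-2.7, 2.7]. Speed limits (rad/s): [2.57, 2.57, 3.14, 3.14, 3.14, 3.14].

## Interface

Orientations are given as a unit quaternion [w, x, y, z].
In Python, from cell import bot, vision, workorder gives the robot as it stands.
- The arm moves only by the shell command python3 -m inch 'ROWS'. ROWS is JSON, a list of rows, each a list of 7 numbers: the turn, a rotation vector about the tool's x, y, z in degrees, then the shift along the tool's x, y, z in m, then the opening, from 0 (shut) to 1 (fully open). In form: [[rx, ry, rz, x, y, z, gripper], ...]. A call has 1 to 5 rows; each row is the pose to reach, as a shift and turn from the pose commanded when the call began, along the tool's axes at that moment; what a row does not reach only later rows make up. A row lasts 1/8 s, in which the tool goes at most 62.5 mm and 10.7 degrees, less where a joint would pass 70% of its speed; a pose out of reach is approached as far as the arm can. A call with a gripper value outside its range is refused whole. The fingers move at their own pace and stop on an object; the grip force is fixed at half the most. Time passes only in rows, so rows that repeat a pose let the fingers close. It gives the time, the measured TCP pose, the force, the opening and the grip force at its end, in the units of the state.
- bot.sense(): the state, without advancing time (a new reading comes with each control period).
- vision.grab_frame(name): name is "scene" or "side" or "wrist"; returns a dict with "image" (420x560x3 uint8, blue, green, red), "mtx" (3x3 intrinsics, pixels), "k1" (the pictures are not rectified: a ray, as slopes to the right and down, at radius r is drawn at 1 + k1 r^2 times it, then the intrinsics apply), "R" (3x3) and "t" (3): a world point X has camera coordinates R X + t; the wrist camera has in their place "hand_eye" (4x4, takes a point from camera to tool coordinates, whose origin is the TCP and whose axes are the flange's). Camera axes: x right, y down, z forward; pixel columns grow to the right and rows downward; lengths in m; the calibration is good to about 2 mm. A picture is of the moment at which its call begins: read the wrist's pose just before it. There is no depth.
- workorder.hand_in(): hands the job in; it is judged then, once.
The state is a dict: "clock": time; "joint_pos": joint angles; "joint_velocities": joint speeds; "joint_torque": joint torques, N m; "ee_pos": TCP position; "eef_rot": TCP orientation; "contact_force": force on the tool from outside, world axes, zero at the start; "torque": the same for the moment, N m; "finger_gap": finger opening in m; "gripper_force": force on a finger pad.
Only numpy, scipy, OpenCV 4.12 (cv2) and the standard library are available. Lean on these libraries where they do the work, as an engineer would, in place of code of your own. Each camera call takes 0.05 s, during which the arm holds its last target. There are 200 camera calls.

## Task

Take the grey dry-box by the steel bar of its orange lid and slide it straight out along its runner, from under the stand's overhanging top, all the way to the stop with the lid still shut. Then lift the bar to break the lid free of its sticky rubber seal, without letting it fly wide open or the box slide back in, and hold the lid slightly open, about 35 mm at its front edge. Finish while still holding the lid there by its bar, keeping still, and leave everything else on the table undisturbed.

Things in the scene. Friction and masses are not known exactly. Their poses are not given: they have to be found in the camera images.
- stand: Fixed wooden stand, place and heading vary. Origin on the table under the middle of its overhanging top's front edge; x axis points in under the overhang (box slides out along -x), y across, z up. Runner 170 mm wide, x -165 to 205 mm, guides 36 mm high. Overhang 210 mm wide, x 0 to 200, underside 122, top 137 mm high; a small potted tree on it at x 125 reaches 300 mm above the table.
- drybox (a joint): How far the grey box is slid out along the stand's -x, in m: 0 pushed in, 0.13 fully out at its stop; starts at 0 to 0.045. It cannot leave the runner, turn or lift; friction about 3 N. Box 170 mm along x, 130 mm wide, rim 100 mm above the table; its front face is at stand x = -35 mm minus this value.
- lid (a joint): Opening angle of the orange lid, rad, 0 shut. Hinged on the box's far upper edge (axis along the stand's y), its bar end lifts; 0.2 rad is a 35 mm gap at its front edge. A sticky seal resists with up to about 20 N at the bar (grip firmly) over the first 0.02 rad, then lets go suddenly; past 0.05 rad only its weight and a slight drag are left, 2 to 4 N at the bar. Let go, it falls back.
- lid_bar (a point): Middle of the lid's round steel grip bar: 12 mm thick, 90 mm long, along the stand's y, 50 mm in front of the box's front face, free space behind, above and below; two 10 mm rods join its ends to the lid. 104.5 mm above the table when shut, at stand x = -85 mm minus joint drybox; 220 mm from the hinge. Grip it here from above, fingers before and behind; it can turn in the fingers.
- lid_hinge (a point): Middle of the lid's hinge axis, 100 mm above the table, at stand x = 135 mm minus joint drybox.
- green_bottle: Bystander: green glass bottle, 68 mm across, 230 mm tall, origin at the centre of its underside; leave alone.
- amber_jar: Bystander: amber jar, 48 mm across, 75 mm tall, origin at the centre of its underside; leave alone.
- clay_pot: Bystander: terracotta pot, 80 mm across, 60 mm tall, origin at the centre of its underside; leave alone.
- wire_spool: Bystander: copper wire spool, 64 mm across, 32 mm tall, beside the runner, origin at the centre of its underside; leave alone.
- white_pot: Bystander: small white jar with a green cap, 44 mm across, 60 mm tall, beside the runner, origin at the centre of its underside; leave alone.
- shears: Bystander: shears lying flat, 170 mm long along x, 65 mm wide, 12 mm high, blades to +x; leave alone.
- brush: Bystander: brush lying flat, 170 mm long along x; leave alone.

How it is judged:
On the way, in this order (a step that is already met when the one before it is completed fails the run):
1. the box is slid out to its stop with the lid still shut (value of joint drybox above 0.122 m and value of joint lid below 0.05 rad), for 0.1 s.
2. the lid has broken free of its seal, the box still out (value of joint lid above 0.1 rad and value of joint drybox above 0.105 m), for 0.1 s.
At the end, for the whole second after the job is handed in: The fingers still hold the lid, open by 0.12 to 0.34 rad (20 to 57 mm at its front edge) and still, with the box out to within 25 mm of its stop (value of joint lid between 0.12 and 0.34 rad and velocity of joint lid between -0.1 and 0.1 rad/s and value of joint drybox above 0.105 m and contact force between the fingers and lid above 0.3 N); the arm keeps its last pose, push and grip.
It fails at once if the lid was lifted while the box was still under the overhang (value of joint lid above 0.06 rad and value of joint drybox below 0.1 m).
It fails at once if the lid flew wide open (past 0.42 rad, 70 mm) (value of joint lid above 0.42 rad).
It fails at once if a bystander was disturbed (distance of any of green_bottle, amber_jar, clay_pot, wire_spool, white_pot, shears, brush from where it was at the start of the episode above 0.03 m).
It also fails if it takes over 38 s, if anything falls off the work surface, if the arm or the gripper's body presses on something with over 40 N, if the wrist force passes 120 N, or if a joint passes its speed limit or range.

## Working session

There is one attempt and no reset: what is moved stays moved. The work goes in short steps, Python scripts to look and compute and a shell command to move; the robot and the scene stay as the last step left them, time stands still between calls to the robot, and variables do not carry over. Pictures are saved under pics/ and viewed, at most 10 in all, crops included, and the job is handed in when it is done.

```bash
mkdir -p pics
python3 - <<'E'
from cell import bot,vision
import cv2
s=bot.sense();print(s['clock'],s['ee_pos'],s['eef_rot'],s['finger_gap'])
for n in('scene','side'):
    f=vision.grab_frame(n);cv2.imwrite(f'pics/{n}0.png',f['image']);print(n,f['mtx'].tolist(),f['k1'],f['R'].tolist(),f['t'].tolist())
E
```

```text
0.0 [0.18600505 0.54353506 0.23043402] [-2.46430656e-04  1.64156293e-01  9.86433928e-01 -8.69810938e-04] 0.08520815613849679
scene [[431.7157741877689, 0.0, 280.25901192318975], [0.0, 431.7157741877689, 206.61825844737282], [0.0, 0.0, 1.0]] -0.11902629449600297 [[0.7293476804355858, 0.6840297421731342, 0.012460853332989172], [0.5766441596384657, -0.6048425306334051, -0.5492240219544536], [-0.36814871206901983, 0.4077607447505639, -0.835582252589407]] [-0.4615179975704223, -0.1990101390024814, 1.2416178437920375]
side [[546.7346612688224, 0.0, 276.97453184839566], [0.0, 546.7346612688224, 204.57778461338762], [0.0, 0.0, 1.0]] -0.000739393248353232 [[0.9418386199978174, -0.33603134840334836, 0.00479027878463448], [-0.2430518167514908, -0.6909383781740508, -0.6808303547433912], [0.23209012959280861, 0.6400680358027884, -0.7324254783178651]] [-0.46782354918981217, 0.26750540754827257, 1.4852159392830615]
```

View pics/scene0.png

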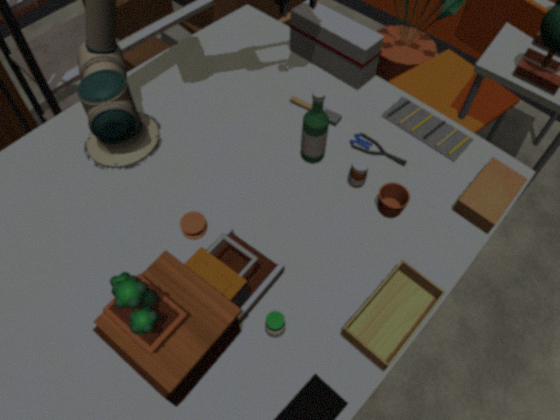

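View pics/side0.png

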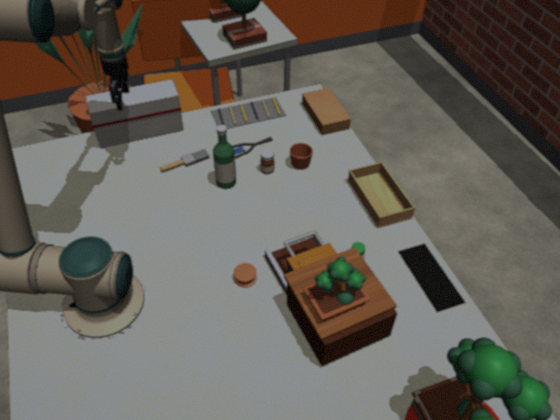

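The scene view shows the stand's overhang at about (170,320), the orange lid at (217,275), and the bar's U near (238,250). The spool is at (193,223) and the white pot at (275,322). I'll enlarge both views.

Run:
```python
import cv2,numpy as np
a=cv2.imread('pics/scene0.png')[200:350,130:305]; b=cv2.imread('pics/side0.png')[215:355,225:400]
f=lambda i:cv2.convertScaleAbs(cv2.resize(i,None,fx=4.5,fy=4,interpolation=cv2.INTER_CUBIC),alpha=1.6)
cv2.imwrite('pics/sc1.png',cv2.convertScaleAbs(cv2.resize(a,None,fx=4,fy=4,interpolation=cv2.INTER_CUBIC),alpha=1.8))
cv2.imwrite('pics/sd1.png',cv2.convertScaleAbs(cv2.resize(b,None,fx=4,fy=4,interpolation=cv2.INTER_CUBIC),alpha=1.8))
```

```text
(no output)
```

View pics/sc1.png

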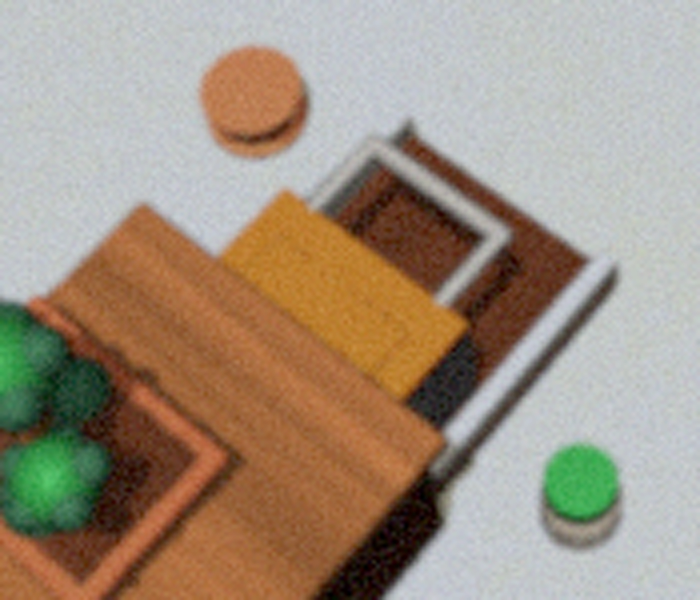

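View pics/sd1.png

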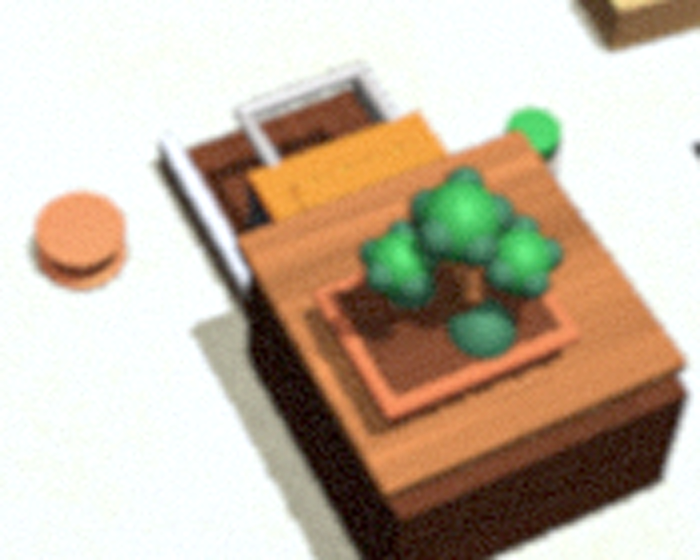

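In the crops, the bar's corners are at scene (375,147),(503,238) and side (243,108),(362,74). The overhang's front corners are at scene (143,207),(443,440) and side (242,237),(520,135).

```bash
cat > h.py <<'E'
import numpy as np,cv2
from scipy.spatial.transform import Rotation as Ro
def ray(f,px):
    d=np.array([f['k1'],0,0,0,0.])
    u=cv2.undistortPoints(np.array([[px]],float),f['mtx'],d)[0,0]
    return -f['R'].T@f['t'], f['R'].T@np.r_[u,1]
def atz(f,px,z):
    c,d=ray(f,px); return c+d*(z-c[2])/d[2]
def tool(): 
    from cell import bot
    s=bot.sense();q=s['eef_rot'];return np.array(s['ee_pos']),Ro.from_quat([q[1],q[2],q[3],q[0]])
E
python3 - <<'E'
from h import *
from cell import vision,bot
P={}
for n,o,pts in (('scene',(130,200),[(375,147),(503,238),(143,207),(443,440)]),('side',(225,215),[(243,108),(362,74),(242,237),(520,135)])):
    f=vision.grab_frame(n)
    p=[atz(f,(o[0]+(x+.5)/4-.5,o[1]+(y+.5)/4-.5),z) for (x,y),z in zip(pts,(.1075,.1075,.137,.137))]
    p=np.array(p);print(n,p.round(4).tolist())
    for i in(0,2):
        d=p[i+1]-p[i];print(np.linalg.norm(d),np.degrees(np.arctan2(d[1],d[0])),(p[i]+p[i+1])/2)
p,R=tool();print(p,R.as_matrix().round(3))
E
```

```text
scene [[0.5075, -0.0507, 0.1075], [0.5974, -0.0415, 0.1075], [0.4606, -0.1682, 0.137], [0.6638, -0.1476, 0.137]]
0.09038941460549452 5.866402818910135 [ 0.55243014 -0.04610456  0.1075    ]
0.20429553467432487 5.788236762446028 [ 0.56222277 -0.15790505  0.137     ]
side [[0.5052, -0.0432, 0.1075], [0.5935, -0.0422, 0.1075], [0.4595, -0.1638, 0.137], [0.661, -0.1477, 0.137]]
0.08835860119749604 0.6393342943139205 [ 0.54934039 -0.04269595  0.1075    ]
0.20215071857138484 4.56836316405251 [ 0.56026099 -0.1557968   0.137     ]
[0.18609987 0.54372552 0.23078169] [[-0.946  0.324 -0.   ]
 [ 0.324  0.946 -0.001]
 [ 0.    -0.001 -1.   ]]
```

The measurements agree with the given sizes: bar 90 mm long, overhang about 203 mm wide, bar middle near (0.551,-0.045), heading about 5.5°, drybox about 0.027. I'll rise and travel.

```bash
python3 -m inch '[[0,0,0,0,0,-0.06,1],[0,0,0,0,0,-0.12,1],[0,0,0,-0.045,-0.037,-0.12,0.6],[0,0,0,-0.09,-0.074,-0.12,0.6],[0,0,0,-0.136,-0.111,-0.12,0.6]]'
python3 -m inch '[[0,0,0,-0.046,-0.038,0,0.6],[0,0,0,-0.092,-0.076,0,0.6],[0,0,0,-0.138,-0.114,0,0.6],[0,0,0,-0.184,-0.152,0,0.6],[0,0,0,-0.23,-0.19,0,0.6]]'
python3 -m inch '[[0,0,0,-0.046,-0.038,0,0.6],[0,0,0,-0.092,-0.076,0,0.6],[0,0,0,-0.138,-0.112,0,0.6],[0,0,0,-0.17,-0.139,0,0.6],[0,0,0,-0.17,-0.139,0,0.6]]'
python3 -m inch '[[0,0,-8,0,0,0.02,0.6],[0,0,-16,0,0,0.05,0.6],[0,0,-24.3,0,0,0.09,0.6],[0,0,-24.3,0,0,0.09,0.6],[0,0,-24.3,0,0,0.09,0.6]]'
python3 - <<'E'
from h import *
from cell import vision
p,R=tool();f=vision.grab_frame('wrist');cv2.imwrite('pics/w1.png',cv2.convertScaleAbs(f['image'],alpha=1.6))
print(p,R.as_matrix().round(3).tolist(),f['hand_eye'].round(4).tolist() if hasattr(f['hand_eye'],'round') else f['hand_eye'],f['mtx'],f['k1'])
E
```

```text
clock: 0.82
ee_pos: [0.2795, 0.3935, 0.3513]
eef_rot: [0.0, 0.164, 0.987, 0.0]
contact_force: [1.3, -0.7, -0.9]
finger_gap: 0.0516
gripper_force: 0.0
clock: 1.45
ee_pos: [0.4356, 0.139, 0.3513]
eef_rot: [0.0, 0.164, 0.986, 0.0]
contact_force: [1.2, 0.4, 0.6]
finger_gap: 0.051
gripper_force: 0.0
clock: 2.08
ee_pos: [0.552, -0.0486, 0.35]
eef_rot: [-0.001, 0.166, 0.986, -0.0]
contact_force: [0.9, -0.3, 0.4]
finger_gap: 0.0512
gripper_force: 0.0
clock: 2.7
ee_pos: [0.5514, -0.0454, 0.2628]
eef_rot: [0.001, -0.046, 0.999, -0.0]
contact_force: [0.3, -0.2, 1.2]
finger_gap: 0.051
gripper_force: 0.0
[ 0.55138493 -0.04536925  0.2628195 ] [[-0.996, -0.093, 0.002], [-0.093, 0.996, -0.0], [-0.002, -0.0, -1.0]] [[-0.0001, -0.9519, -0.3066, 0.0778], [1.0, -0.0001, -0.0002, 0.0008], [0.0002, -0.3066, 0.9519, -0.1434], [0.0, 0.0, 0.0, 1.0]] [[299.73746892   0.         275.15086204]
 [  0.         299.73746892 209.62488215]
 [  0.           0.           1.        ]] -0.00893187694846622
```

View pics/w1.png

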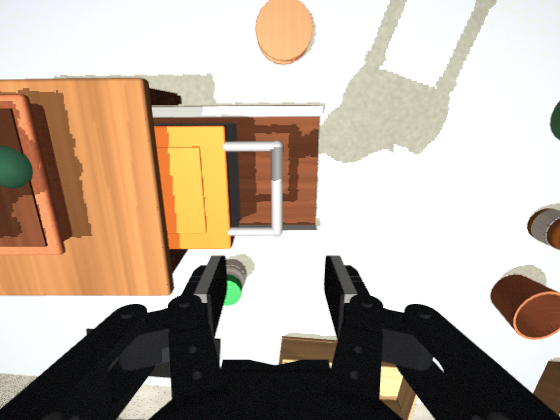

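The wrist view shows the bar at column ≈277, from (277,144) to (277,234), between the fingers. The overhang's front edge runs from (150,80) to (172,294).

Run:
```python
from h import *
from cell import vision
p,R=tool();f=vision.grab_frame('wrist');H=np.array(f['hand_eye']);M=R.as_matrix()
Rc=M@H[:3,:3]; c=p+M@H[:3,3]
f['R']=Rc.T; f['t']=-Rc.T@c
q=[atz(f,px,z) for px,z in(((278,147),.1045),((277,231),.1045),((150,80),.137),((172,294),.137))]
print(np.round(q,4).tolist())
for i in(0,2):
    d=q[i+1]-q[i];m=(q[i]+q[i+1])/2;print(np.linalg.norm(d),np.degrees(np.arctan2(d[1],d[0])),m,(M.T@(m-p)))
```

```text
[[0.5064, -0.0464, 0.1045], [0.5959, -0.0389, 0.1045], [0.4581, -0.1582, 0.137], [0.6635, -0.1426, 0.137]]
0.08975428298234267 4.813979554845147 [ 0.55114195 -0.04262602  0.1045    ] [0.00093331 0.00313406 0.15884732]
0.2059764724940364 4.3430138075752724 [ 0.56076925 -0.15042463  0.137     ] [ 0.00128069 -0.1051184   0.12643193]
```

```bash
python3 -m inch '[[0,0,0.5,0.001,0.003,0.05,0.6],[0,0,0.5,0.001,0.003,0.1,0.6],[0,0,0.5,0.001,0.003,0.14,0.6],[0,0,0.5,0.001,0.003,0.165,0.6],[0,0,0.5,0.001,0.003,0.177,0.6]]'
python3 -m inch '[[0,0,0,0,0,0,0.6],[0,0,0,0,0,0,0.3],[0,0,0,0,0,0,0],[0,0,0,0,0,0,0],[0,0,0,0,0,0,0]]'
python3 -m inch '[[0,0,0,0,0,0,0],[0,0,0,0,0,0,0],[0,0,0,0,0,0,0]]'
python3 - <<'E'
from h import *
from cell import vision
f=vision.grab_frame('wrist');cv2.imwrite('pics/w2.png',cv2.convertScaleAbs(f['image'],alpha=1.6))
E
```

```text
clock: 3.42
ee_pos: [0.55, -0.043, 0.0842]
eef_rot: [0.0, -0.042, 0.999, 0.0]
contact_force: [-0.9, 0.4, 0.5]
finger_gap: 0.0512
gripper_force: 0.0
clock: 4.05
ee_pos: [0.5505, -0.0433, 0.0855]
eef_rot: [0.001, -0.043, 0.999, -0.0]
contact_force: [-0.2, -1.1, 5.4]
finger_gap: 0.0099
gripper_force: 58.6
clock: 4.42
ee_pos: [0.5505, -0.0433, 0.0855]
eef_rot: [0.001, -0.043, 0.999, -0.0]
contact_force: [-0.3, -0.4, 5.7]
finger_gap: 0.01
gripper_force: 58.6
```

View pics/w2.png

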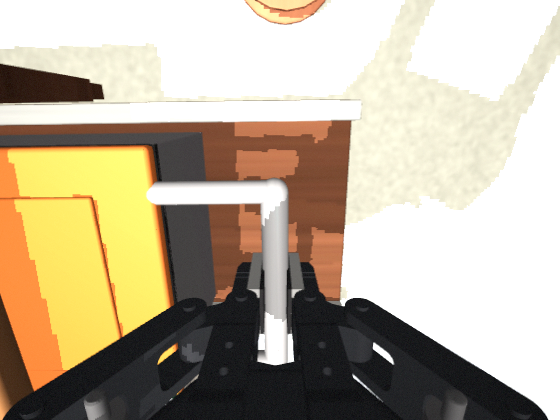

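The bar is gripped squarely between the pads, near (275,300), with 58 N. Next I'll pull it out.

```bash
python3 -m inch '[[0,0,0,0,0.008,0,0],[0,0,0,0,0.02,0,0],[0,0,0,0,0.035,0,0],[0,0,0,0,0.05,0,0],[0,0,0,0,0.06,0,0]]'
python3 -m inch '[[0,0,0,0,0.01,0,0],[0,0,0,0,0.02,0,0],[0,0,0,0,0.03,0,0],[0,0,0,0,0.038,0,0],[0,0,0,0,0.038,0,0]]'
```

```text
clock: 5.1
ee_pos: [0.5447, 0.0162, 0.0855]
eef_rot: [0.001, -0.043, 0.999, -0.001]
contact_force: [-1.5, -4.3, 7.2]
finger_gap: 0.0099
gripper_force: 58.8
clock: 5.72
ee_pos: [0.5409, 0.0551, 0.0854]
eef_rot: [0.0, -0.043, 0.999, 0.0]
contact_force: [-2.1, -0.1, 8.5]
finger_gap: 0.01
gripper_force: 59.0
```

```bash
python3 -m inch '[[0,0,0,0,0.003,0,0],[0,0,0,0,0.006,0,0],[0,0,0,0,0.009,0,0],[0,0,0,0,0.009,0,0]]'
python3 -m inch '[[0,0,0,0,0.002,0,0],[0,0,0,0,0.004,0,0],[0,0,0,0,0.004,0,0]]'
```

```text
clock: 6.22
ee_pos: [0.5404, 0.0595, 0.0854]
eef_rot: [-0.0, -0.044, 0.999, -0.004]
contact_force: [-2.6, -12.3, 7.8]
finger_gap: 0.0098
gripper_force: 59.1
clock: 6.6
ee_pos: [0.5404, 0.0596, 0.0854]
eef_rot: [-0.0, -0.045, 0.999, -0.008]
contact_force: [-2.0, -23.4, 6.8]
finger_gap: 0.0097
gripper_force: 59.2
```

The box is at its stop: a 12–23 N pull gives no motion, and it has travelled 103 mm. I'll relax the overpull, then lift gently.

```bash
python3 -m inch '[[0,0,0,0,-0.006,0,0],[0,0,0,0,-0.006,-0.002,0],[0,0,0,0,-0.006,-0.004,0],[0,0,0,0,-0.006,-0.006,0]]'
python3 -m inch '[[0,0,0,0,0,-0.002,0],[0,0,0,0,0,-0.004,0],[0,0,0,0,0,-0.006,0]]'
```

```text
clock: 7.1
ee_pos: [0.5402, 0.0595, 0.0885]
eef_rot: [-0.001, -0.043, 0.999, -0.002]
contact_force: [4.2, -7.1, -14.9]
finger_gap: 0.0097
gripper_force: 58.2
clock: 7.48
ee_pos: [0.5403, 0.0593, 0.0944]
eef_rot: [-0.001, -0.043, 0.999, -0.002]
contact_force: [-0.1, -8.1, -5.5]
finger_gap: 0.0097
gripper_force: 59.9
```

The seal has let go: the force fell from 15 to 5 N. I'll keep lifting along the arc to about 44 mm.

```bash
python3 -m inch '[[0,0,0,0,-0.001,-0.006,0],[0,0,0,0,-0.001,-0.012,0],[0,0,0,0,-0.002,-0.018,0],[0,0,0,0,-0.003,-0.025,0],[0,0,0,0,-0.004,-0.032,0]]'
python3 -m inch '[[0,0,0,0,0,-0.002,0],[0,0,0,0,0,-0.003,0],[0,0,0,0,0,-0.003,0],[0,0,0,0,0,-0.003,0]]'
python3 - <<'E'
from h import *
from cell import vision
a=vision.grab_frame('wrist')['image'];b=vision.grab_frame('side')['image'][190:330,200:387]
b=cv2.resize(b,(560,420),interpolation=cv2.INTER_CUBIC)
o=cv2.convertScaleAbs(np.hstack([cv2.resize(a,(400,300)),cv2.resize(b,(400,300))]),alpha=1.6);cv2.imwrite('pics/f.png',o)
E
```

```text
clock: 8.1
ee_pos: [0.5407, 0.0551, 0.1271]
eef_rot: [-0.001, -0.043, 0.999, -0.002]
contact_force: [2.2, -8.4, -7.7]
finger_gap: 0.0098
gripper_force: 58.7
clock: 8.6
ee_pos: [0.5408, 0.0544, 0.13]
eef_rot: [-0.001, -0.043, 0.999, -0.003]
contact_force: [2.1, -9.9, -5.8]
finger_gap: 0.0101
gripper_force: 58.8
```

View pics/f.png

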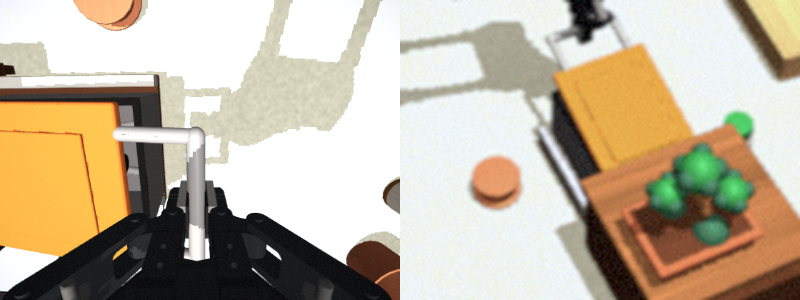

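The lid is held open by its bar with a gap at the front. The box is still at its stop with a −9.9 N reaction, and the spool and white pot haven't moved. The bar has risen 44.6 mm, which is about 0.2 rad. I'm handing in.

```bash
python3 -c "
from cell import workorder
print(workorder.hand_in())"
```

```text
the job is handed in; nothing more can be done
None
```

I slid the box out to its stop, broke the lid free of its seal, and handed in with the bar still gripped and the lid open about 0.2 rad (about 35 mm at its front edge); the hand-in gave no verdict.

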